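# Pack and secure the sample case

### The arm

A 6-joint arm with a two-finger parallel gripper is mounted at the origin on the work surface. World frame = base frame: x ahead of the robot, y to its left, z up, the work surface at z = 0. Lengths are in m, angles in rad, forces in N, time in s.
With the tool pointing down it reaches from about 0.375 to 0.9 m from the base axis. Payload 3.1 kg.
Tool frame: the origin (TCP) lies between the finger pads; the fingertips stand 22 mm ahead of it and the grasp point (between the pads) lies 3 mm ahead of it (r.tcp_to_tips is the distance from the TCP to the fingertips, in m); z points along the fingers, y is the direction in which the jaws open and shut (so a half turn about z gives the same grasp; the last joint's range is limited). The gripper opens to 85 mm and grips with 20 to 120 N. Pads are 22 mm wide; open, the fingers measure 114 mm over their backs; the gripper's body (76 mm by 85 mm) begins 54 mm behind the grasp point. The pads swing forward as they close: fully open they stand 13 mm farther back than shut.
Start: joints at [1.05, 0.527, 1.433, -0, 1.181, -0.178], TCP at [0.21, 0.589, 0.253] pointing down, gripper open.
Joint ranges: [-3.08, 3.08], [-0.75, 2.2], [0.22, 2.44], [-1.43, 4.57], [0, 2.65], [-2.85, 2.85]. Speed limits (rad/s): [2.79, 2.79, 3.14, 3.14, 3.14, 3.14].

### API

Orientations are given as a rotation vector (axis times angle).
In Python, from bench import r, viewer, workorder gives the robot as it stands. The module is installed in compiled form; this text tells all that it offers.
- The arm moves only by the shell command python3 -m creep 'ROWS'. ROWS is JSON, a list of rows, each a list of 5 numbers: the shift along the world's x, y, z in cm, then the turn about the world's z in degrees, then the finger opening in cm, from 0 to 8.54. In form: [[tx, ty, tz, spin, hand], ...]. A call has exactly 5 rows; each row shifts and turns the commanded pose from where the row before left it; what a row does not reach is not made up. A row lasts 1/8 s, in which the tool goes at most 62.5 mm and 10.7 degrees, less where a joint would pass 70% of its speed; a pose out of reach is approached as far as the arm can. A call is refused whole if a number of a shift passes 6.25 or a number of a turn 10.7, either way. A call with a gripper value outside its range is refused whole. The fingers move at their own pace and stop on an object; the grip force is fixed at half the most. Time passes only in rows, so rows that do not move let the fingers close, or fill a call up. It gives the time, the measured TCP pose, the force and the opening at its end, in the units of the state.
- r.get_obs(): the state, without advancing time (a new reading comes with each control period).
- viewer.snapshot(name): name is "side" or "top"; returns the picture (400x640x3 uint8, blue, green, red); there is no depth.
- viewer.get_calibration(name): a dict with "intrinsics" (3x3 intrinsics, pixels), "dist" ([k1, k2, p1, p2, k3] as OpenCV has them; the pictures are not rectified), "extrinsics" (4x4, takes a point from camera to world coordinates). Camera axes: x right, y down, z forward; pixel columns grow to the right and rows downward; lengths in m; the calibration is good to about 2 mm. A picture is of the moment at which its call begins. get_calibration takes no time and is no camera call.
- workorder.hand_in(): hands the job in, once; it reports no verdict.
The state is a dict: "clock": time; "joints": joint angles; "qvel": joint speeds; "tau": joint torques, N m; "ee_pos": TCP position; "eef_rot": TCP orientation; "ft_force": force on the tool from outside, world axes, zero at the start; "wrist_torque": the same for the moment, N m; "finger_gap": finger opening in m.
Only numpy, scipy, OpenCV 4.12 (cv2) and the standard library are available. Lean on these libraries where they do the work, as an engineer would, in place of code of your own. Each camera call takes 0.05 s, during which the arm holds its last target.

### The job

Pack the sample case for transport: stand every sample jar upright inside the open case, wherever there is room, then shut the lid fully with the hasp and both turnbuttons still out of its way. After that fold the hasp all the way down over the staple on the lid and turn both turnbuttons square across the lid's front edge. Leave the lamps, dishes, instruments and marker on the bench where they are.

Things in the scene. Friction and masses are not known exactly. Their poses are not given: they have to be found in the camera images.
- case: carrying case: grey open tub, fixed. Origin: centre of its underside; x from its latch side (towards the robot) to its lid hinge, y to its left, z up. Inside 160 (x) by 220 (y) mm, walls and floor 8 mm, inner floor at z = 8 mm, rim at z = 70 mm, outside 176 by 236 mm. On the latch side a ledge, x = -88 to -124 mm, top at z = 78 mm, carries the hasp and both turnbuttons
- lid (a joint): lid angle, rad: 0 = fully shut on the rim, 1.57 = standing straight up, at most 1.85. Its hinge line runs along the case's y at x = 88, z = 70 mm in the case frame (the edge of the lid's underside). The stiff hinge holds it where it is left (about 0.3 N m), so it must be pushed all the way down
- lid_edge (a point): middle of the lid's free edge, half-way through its thickness. The lid is flat aluminium, 176 mm from hinge to free edge, 236 mm wide, 8 mm thick; shut, its top is at z = 78 mm in the case frame. A steel staple stands in the middle of its width, 146 mm from the hinge: 26 mm wide, 6 mm thick, 21 mm above the lid's top
- hasp (a joint): hasp angle, rad: 0 = flat on the shut lid with its slot over the staple (home), 1.57 = upright, grows towards the robot, at most 2.2. Its hinge runs along the case's y through x = -114, y = 0, z = 84 mm in the case frame. Light friction (0.045 N m) holds it where it is left
- hasp_tip (a point): middle of the free end of the hasp, 90 mm from its hinge. The hasp is a steel strap 40 mm wide and 5 mm thick (its hinge at mid-thickness), with a slot 28 mm wide from 42 to 70 mm from its hinge
- button_left (a joint): left turnbutton angle, rad: 0 = its arm points along the case's +x, square across the lid's edge (secured); 1.57 = it points along the case's +y, off the lid; goes from -0.4 to 1.9. It turns about a vertical pin at x = -108, y = +75 mm in the case frame. Light friction (0.04 N m) holds it where it is left
- tip_left (a point): outer end of the left turnbutton's finger fin, 46 mm from the pin, at mid-height. Steel arm 50 mm long, 16 mm wide, at z = 80 to 85 mm in the case frame; on it an upright fin 8 mm thick, 10 to 46 mm from the pin, up to z = 108 mm
- button_right (a joint): right turnbutton angle, rad: 0 = its arm points along the case's +x, square across the lid's edge (secured); 1.57 = it points along the case's -y, off the lid; goes from -0.4 to 1.9. It turns about a vertical pin at x = -108, y = -75 mm in the case frame. Light friction (0.04 N m) holds it where it is left
- tip_right (a point): outer end of the right turnbutton's finger fin, 46 mm from the pin, at mid-height. Steel arm 50 mm long, 16 mm wide, at z = 80 to 85 mm in the case frame; on it an upright fin 8 mm thick, 10 to 46 mm from the pin, up to z = 108 mm
- jar1: squat sample jar: amber glass with paper band and white cap, a plain upright cylinder 60 mm across, 48 mm tall, 0.1 to 0.25 kg; origin at the centre of its underside, z up. May be absent (None)
- jar2: squat sample jar: amber glass with paper band and white cap, a plain upright cylinder 60 mm across, 48 mm tall, 0.1 to 0.25 kg; origin at the centre of its underside, z up. May be absent (None)
- jar3: squat sample jar: amber glass with paper band and white cap, a plain upright cylinder 60 mm across, 48 mm tall, 0.1 to 0.25 kg; origin at the centre of its underside, z up. May be absent (None)
- jar4: squat sample jar: amber glass with paper band and white cap, a plain upright cylinder 60 mm across, 48 mm tall, 0.1 to 0.25 kg; origin at the centre of its underside, z up. May be absent (None)
- lamp_a: bystander: spirit lamp, round green glass, 74 mm across, 82 mm tall; origin at its underside
- lamp_b: bystander: spirit lamp, like lamp_a; origin at its underside
- dish_a: bystander: closed flat culture dish, 90 mm across, 16 mm tall; origin at its underside
- dish_b: bystander: culture dish, like dish_a; origin at its underside
- scissors: bystander: steel scissors lying flat, 175 mm long, 6 mm thick; origin at its underside
- forceps: bystander: steel forceps lying flat, 140 mm long, 4 mm thick; origin at its underside
- marker: bystander: marker pen, black with white cap, 112 mm long, 15 mm thick; origin at its underside
Not all that is in view belongs to the job. What is shaped like the jar1 but brown or red is not meant.

How it is judged:
By the outcome, as a careful person would: the job done as asked, in the order asked, and still so for the second after the job is handed in, with the robot touching nothing.
Of jar1, jar2, jar3, jar4 only 2 to 4 are there at a start; the rules pass over those that are not, and their reading is None.
At some moment in a run one of jar1, jar2, jar3, jar4 may be knocked a few centimetres aside while the robot is not near it.
It also fails if it takes over 210 s, if anything falls off the work surface, if the arm or the gripper's body presses on something with over 40 N, if the wrist force passes 120 N, or if a joint passes its speed limit or range.

## Working session

There is one attempt and no reset: what is moved stays moved. The work goes in short steps, Python scripts to look and compute and a shell command to move; the robot and the scene stay as the last step left them, time stands still between calls to the robot, and variables do not carry over. Pictures are saved under pics/ and viewed, and the job is handed in when it is done.

```bash
mkdir -p pics; ls; cat > h.py <<'E'
import numpy as np, cv2
from bench import r, viewer, workorder
def snap(n,f):
    im=viewer.snapshot(n); cv2.imwrite(f'pics/{f}.png',im); return im
def ray(n,px):
    c=viewer.get_calibration(n); K=np.array(c["intrinsics"],float);d=np.array(c["dist"],float);T=np.array(c["extrinsics"],float)
    u=cv2.undistortPoints(np.array(px,float).reshape(-1,1,2),K,d).reshape(-1,2)
    D=np.c_[u,np.ones(len(u))]@T[:3,:3].T
    return T[:3,3],D
def onz(n,px,z):
    o,D=ray(n,px); return o+D*((z-o[2])/D[:,2])[:,None]
def proj(n,P):
    c=viewer.get_calibration(n); K=np.array(c["intrinsics"],float);d=np.array(c["dist"],float);T=np.linalg.inv(np.array(c["extrinsics"],float))
    rv=cv2.Rodrigues(T[:3,:3])[0]
    return cv2.projectPoints(np.array(P,float).reshape(-1,1,3),rv,T[:3,3],K,d)[0].reshape(-1,2)
E
python3 - <<'E'
from h import *
np.set_printoptions(precision=4,suppress=True)
for n in("top","side"):
    snap(n,n+"0"); c=viewer.get_calibration(n); print(n,c)
print(r.get_obs(), r.tcp_to_tips)
E
```

```text
pics
top {'intrinsics': array([[394.4087,   0.    , 315.7779],
       [  0.    , 394.4087, 199.147 ],
       [  0.    ,   0.    ,   1.    ]]), 'dist': array([-0.0178,  0.    ,  0.    ,  0.    ,  0.    ]), 'extrinsics': array([[-0.0094, -0.9924,  0.1226,  0.3936],
       [-1.    ,  0.0094, -0.0011,  0.0156],
       [-0.0001, -0.1226, -0.9925,  1.2652],
       [ 0.    ,  0.    ,  0.    ,  1.    ]])}
side {'intrinsics': array([[387.3516,   0.    , 315.0539],
       [  0.    , 387.3516, 201.5127],
       [  0.    ,   0.    ,   1.    ]]), 'dist': array([0.0152, 0.    , 0.    , 0.    , 0.    ]), 'extrinsics': array([[-0.9842, -0.0888,  0.1529,  0.3176],
       [-0.1761,  0.5694, -0.803 ,  1.1061],
       [-0.0157, -0.8172, -0.5761,  0.8744],
       [ 0.    ,  0.    ,  0.    ,  1.    ]])}
{'clock': 0.1, 'joints': array([ 1.0495,  0.5284,  1.4338, -0.    ,  1.1814, -0.1785]), 'qvel': array([ 0.0017, -0.0033, -0.0028,  0.0008,  0.001 ,  0.0003]), 'tau': array([ -0.0006, -44.3303, -17.8586,  -0.0003,   0.0039,   0.    ]), 'ee_pos': array([0.2097, 0.5881, 0.2524]), 'eef_rot': array([-0.5357, -3.0949,  0.003 ]), 'ft_force': array([-0.1305,  0.2236,  0.2107]), 'wrist_torque': array([-0.0156, -0.0072,  0.0438]), 'finger_gap': 0.08550570695799974} 0.022
```

View pics/top0.png

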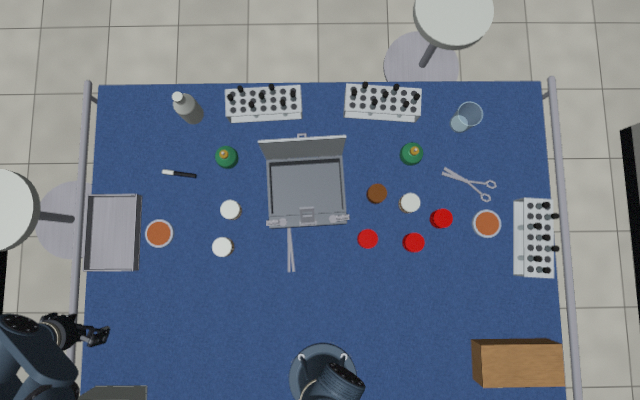

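View pics/side0.png

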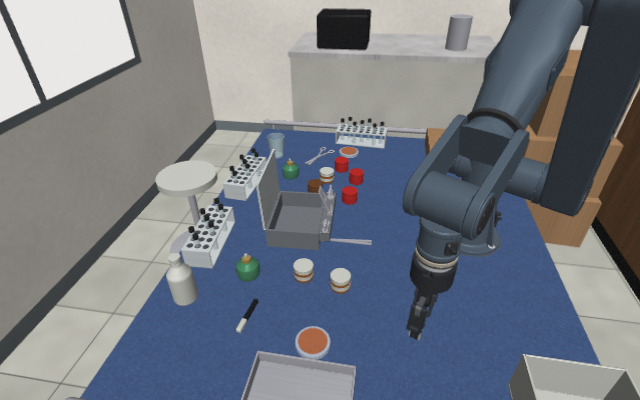

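```bash
python3 - <<'E'
import cv2
a=cv2.imread('pics/top0.png');b=cv2.imread('pics/side0.png')
cv2.imwrite('pics/z1.png',cv2.resize(a[125:240,250:365],None,fx=5,fy=5,interpolation=cv2.INTER_CUBIC))
cv2.imwrite('pics/z2.png',cv2.resize(b[140:260,240:380],None,fx=5,fy=5,interpolation=cv2.INTER_CUBIC))
E
```

```text
(no output)
```

View pics/z1.png

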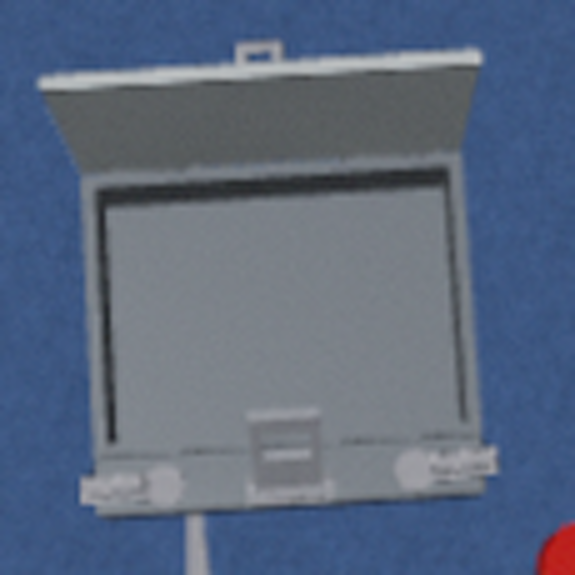

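View pics/z2.png

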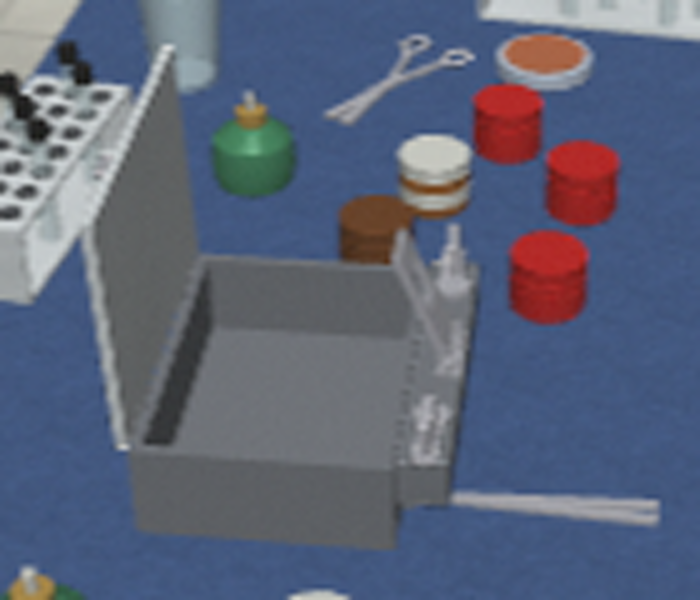

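```bash
cat >> h.py <<'E'
def jars(im,n="top"):
    hsv=cv2.cvtColor(im,cv2.COLOR_BGR2HSV)
    m=((hsv[...,1]<60)&(hsv[...,2]>150)).astype(np.uint8)*255
    k,l,s,c=cv2.connectedComponentsWithStats(m)
    out=[]
    for i in range(1,k):
        if 150<s[i,4]<600 and abs(s[i,2]-s[i,3])<6 : out.append((c[i],s[i]))
    return out
E
python3 - <<'E'
from h import *
np.set_printoptions(precision=4,suppress=True)
a=cv2.imread('pics/top0.png')
for c,s in jars(a): print(c,s,onz("top",[c],.048))
f=lambda L:[(250+x/5-.4,125+y/5-.4) for x,y in L]
print("rim",onz("top",f([(80,178),(462,155),(92,460),(480,438)]),.07))
print("ledge front",onz("top",f([(97,515),(485,492)]),.078))
print("inner rim",onz("top",f([(97,188),(448,166)]),.07))
print("floor",onz("top",f([(107,208),(442,186)]),.008))
print("pins",onz("top",f([(163,486),(412,470)]),.085))
print("btn ends",onz("top",f([(83,490),(495,461)]),.095))
E
```

```text
[458.9064 122.7586] [451 115  17  16 203] [[ 0.7857 -0.4454  0.048 ]]
[410.3333 202.051 ] [401 193  20  19 294] [[ 0.5322 -0.2797  0.048 ]]
[229.1074 208.9128] [220 199  19  20 298] [[0.516  0.2835 0.048 ]]
[486.2786 223.6318] [473 209  28  29 201] [[ 0.4627 -0.5129  0.048 ]]
[159.2381 232.9471] [145 219  28  29 189] [[0.4435 0.4983 0.048 ]]
[221.1757 246.5559] [212 237  20  20 313] [[0.4002 0.3059 0.048 ]]
rim [[ 0.6641  0.1683  0.07  ]
 [ 0.6764 -0.0682  0.07  ]
 [ 0.4893  0.1599  0.07  ]
 [ 0.5005 -0.076   0.07  ]]
ledge front [[ 0.4554  0.1558  0.078 ]
 [ 0.4671 -0.0778  0.078 ]]
inner rim [[ 0.6577  0.1578  0.07  ]
 [ 0.6695 -0.0594  0.07  ]]
floor [[ 0.6581  0.1586  0.008 ]
 [ 0.6706 -0.0591  0.008 ]]
pins [[ 0.4721  0.1155  0.085 ]
 [ 0.4803 -0.0337  0.085 ]]
btn ends [[ 0.4695  0.1622  0.095 ]
 [ 0.4844 -0.0828  0.095 ]]
```

```bash
cat >> h.py <<'E'
C0=np.array([.5826,.046,0]); PSI=.05
R=np.array([[np.cos(PSI),-np.sin(PSI),0],[np.sin(PSI),np.cos(PSI),0],[0,0,1]])
def w(p): return C0+R@np.array(p,float)
def angle(n,px,hx,hz,y,mir=1):
    # ray with case plane y=const -> angle about hinge (lid: mir=-1)
    o,D=ray(n,[px]); o=R.T@(o-C0); d=R.T@D[0]; p=o+d*((y-o[1])/d[1]) ; return p
def arc(n,px,y,hx,hz,rad,sgn):
    # best angle such that the projected arc point is nearest to the pixel
    th=np.linspace(-.1,2.4,1001); P=np.array([w((hx+sgn*rad*np.cos(t),y,hz+rad*np.sin(t))) for t in th])
    e=np.linalg.norm(proj(n,P)-np.array(px),axis=1); i=e.argmin(); return th[i],e[i]
E
python3 - <<'E'
from h import *
np.set_printoptions(precision=4,suppress=True)
z=lambda x,y:(250+x/5-.4,125+y/5-.4)
s=lambda x,y:(240+x/5-.4,140+y/5-.4)
print("hasp",arc("top",z(285,411),0,-.114,.084,.09,1),arc("side",s(403,235),0,-.114,.084,.09,1), arc("side",s(403,235),-.02,-.114,.084,.09,1))
print("lid",arc("top",z(40,80),.118,.088,.074,.176,-1),arc("top",z(481,57),-.118,.088,.074,.176,-1),arc("side",s(168,47),-.118,.088,.074,.176,-1))
for p in [(0,-.072,0),(0,0,0),(0,.072,0),(-.05,.05,.15)]: print(w(p))
E
```

```text
hasp (np.float64(1.1175), np.float64(0.688569188777516)) (np.float64(1.2075), np.float64(1.4246844117194846)) (np.float64(1.145), np.float64(1.4799981250820622))
lid (np.float64(1.64), np.float64(0.7379190797602735)) (np.float64(1.63), np.float64(0.13066668411408683)) (np.float64(1.63), np.float64(1.7643297823553745))
[ 0.5862 -0.0259  0.    ]
[0.5826 0.046  0.    ]
[0.579  0.1179 0.    ]
[0.5302 0.0934 0.15  ]
```

```bash
python3 -m creep '[[3,-4,0,-10,8.5],[3,-4,0,-10,8.5],[3,-4,0,-10,8.5],[3,-4,0,-10,8.5],[3,-4,0,-10,8.5]]'; python3 -m creep '[[2,-4,-2,-9,8.5],[2,-4,-2,-9,8.5],[0,0,-2,0,8.5],[0,0,0,0,8.5],[0,0,0,0,8.5]]'
```

```text
clock: 0.72
ee_pos: [0.3606, 0.3872, 0.253]
eef_rot: [-1.801, -2.574, 0.001]
ft_force: [0.7, -0.2, 0.5]
finger_gap: 0.0849
clock: 1.35
ee_pos: [0.4001, 0.3091, 0.1937]
eef_rot: [2.174, 2.267, 0.001]
ft_force: [-0.1, 0.5, -0.6]
finger_gap: 0.0848
```

```bash
python3 -m creep '[[0,-0.3,-4,0,8.5],[0,0,-4,0,8.5],[0,0,-3,0,8.5],[0,0,0,0,8.5],[0,0,0,0,8.5]]'; python3 - <<'E'
from h import *
np.set_printoptions(precision=4,suppress=True)
a=snap("top","t1");snap("side","s1")
for c,s in jars(a): print(c,s,onz("top",[c],.048)[0])
E
```

```text
clock: 1.98
ee_pos: [0.4008, 0.3065, 0.0845]
eef_rot: [2.173, 2.267, 0.004]
ft_force: [0.1, -0.8, 0.3]
finger_gap: 0.085
[459.0481 122.8606] [451 115  17  16 208] [ 0.7853 -0.4458  0.048 ]
[410.3289 202.0302] [401 193  20  19 298] [ 0.5322 -0.2797  0.048 ]
[229.1424 208.8675] [220 199  20  20 302] [0.5162 0.2834 0.048 ]
[486.1317 223.6   ] [473 209  28  29 205] [ 0.4628 -0.5124  0.048 ]
```

View pics/s1.png

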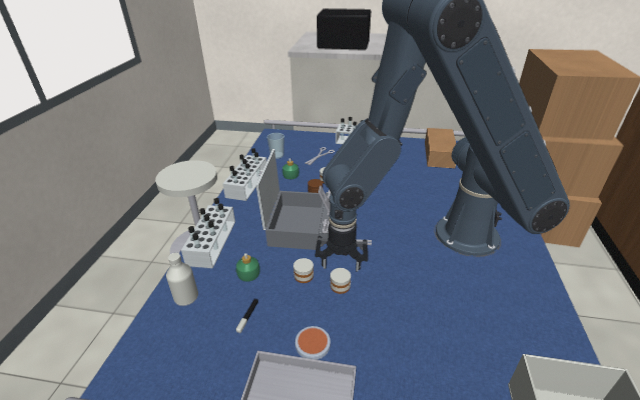

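View pics/t1.png

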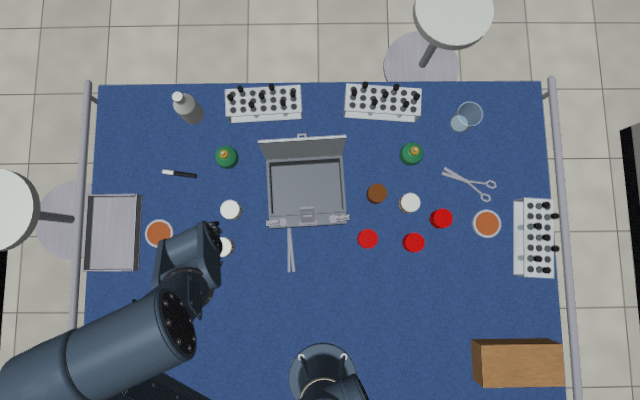

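```bash
python3 - <<'E'
from h import *
print(proj("side",[(.4,.306,.048),(.4008,.3065,.0845),(.516,.2835,.048)]).round(1), r.get_obs()['ee_pos'])
E
```

```text
[[340.  274.3]
 [340.  265.4]
 [302.6 264.4]] [0.40099902 0.3063996  0.08489287]
```

```bash
python3 -m creep '[[0,0,-2.5,0,8.5],[0,0,-2.4,0,8.5],[0,0,0,0,5.5],[0,0,0,0,5.5],[0,0,0,0,5.5]]';python3 -m creep '[[0,0,0,0,5.5],[0,0,0,0,5.5],[0,0,0,0,5.5],[0,0,0,0,5.5],[0,0,1,0,5.5]]'
```

```text
clock: 2.7
ee_pos: [0.4007, 0.306, 0.0356]
eef_rot: [2.175, 2.266, 0.003]
ft_force: [0.8, -0.4, 3.6]
finger_gap: 0.0588
clock: 3.32
ee_pos: [0.3998, 0.3055, 0.0446]
eef_rot: [-2.175, -2.266, 0.001]
ft_force: [-0.2, 1.0, -1.8]
finger_gap: 0.0589
```

```bash
python3 -m creep '[[0,0,4.5,0,5.5],[0,0,4.5,0,5.5],[0,0,4.5,0,5.5],[2,-2,0,0,5.5],[4,-4,0,0,5.5]]';python3 -m creep '[[4,-4.3,0,0,5.5],[4,-4.3,0,0,5.5],[3.9,-4.2,0,0,5.5],[0,0,0,0,5.5],[0,0,0,0,5.5]]'
python3 - <<'E'
from h import *
snap("side","s2")
E
```

```text
clock: 3.95
ee_pos: [0.459, 0.2462, 0.1807]
eef_rot: [-2.171, -2.271, -0.001]
ft_force: [0.7, -0.5, -2.0]
finger_gap: 0.0587
clock: 4.58
ee_pos: [0.5777, 0.1176, 0.179]
eef_rot: [-2.175, -2.264, 0.002]
ft_force: [-0.6, 0.2, -1.4]
finger_gap: 0.0585
```

View pics/s2.png

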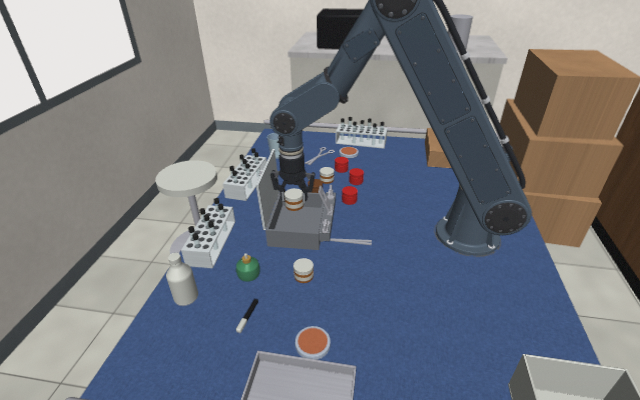

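```bash
python3 -m creep '[[0,0,-4,0,5.5],[0,0,-4,0,5.5],[0,0,-3,0,5.5],[0,0,-1.2,0,5.5],[0,0,0,0,5.5]]';python3 -m creep '[[0,0,-0.5,0,5.5],[0,0,-0.4,0,5.5],[0,0,-0.2,0,5.5],[0,0,0,0,5.5],[0,0,0,0,5.5]]'
```

```text
clock: 5.25
ee_pos: [0.5782, 0.1185, 0.0571]
eef_rot: [-2.173, -2.267, 0.002]
ft_force: [0.3, -0.5, -1.5]
finger_gap: 0.0584
clock: 5.88
ee_pos: [0.5791, 0.1175, 0.0464]
eef_rot: [2.175, 2.266, 0.0]
ft_force: [0.3, -0.2, -1.4]
finger_gap: 0.0587
```

```bash
python3 -m creep '[[0,0,-0.2,0,5.5],[0,0,0,0,5.5],[0,0,0,0,6.8],[0,0,0,0,7],[0,0,0,0,7]]';python3 -m creep '[[0,0,2,0,7],[0,0,4,0,7],[0,0,4,0,7],[0,0,3,0,8.5],[0,0,0,0,8.5]]'
python3 - <<'E'
from h import *
np.set_printoptions(precision=4,suppress=True)
a=snap("top","t2");snap("side","s2b")
for c,s in jars(a): print(c,s,onz("top",[c],.048)[0],onz("top",[c],.056)[0])
E
```

```text
clock: 6.5
ee_pos: [0.5792, 0.1176, 0.0445]
eef_rot: [2.175, 2.266, 0.0]
ft_force: [0.8, -0.4, 0.2]
finger_gap: 0.0699
clock: 7.12
ee_pos: [0.5808, 0.1177, 0.1771]
eef_rot: [2.172, 2.264, 0.007]
ft_force: [-0.3, -0.5, 0.4]
finger_gap: 0.0853
[459.067  122.8278] [451 115  17  16 209] [ 0.7854 -0.4459  0.048 ] [ 0.7829 -0.4429  0.056 ]
[410.34 202.  ] [401 193  20  19 300] [ 0.5323 -0.2797  0.048 ] [ 0.5314 -0.2778  0.056 ]
[486.2163 223.5769] [473 209  28  29 208] [ 0.4628 -0.5127  0.048 ] [ 0.4624 -0.5092  0.056 ]
[159.3299 233.0052] [145 219  28  29 194] [0.4433 0.4981 0.048 ] [0.443  0.4949 0.056 ]
```

View pics/s2b.png

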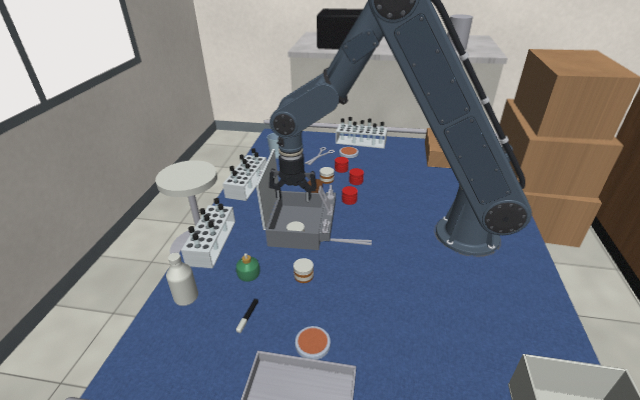

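```bash
python3 -m creep '[[-1.6,4,0,0,8.5],[-1.6,4,0,0,8.5],[-1.6,4,0,0,8.5],[-1.6,4.5,0,0,8.5],[0,0,-3,0,8.5]]';python3 -m creep '[[0,0,-3,0,8.5],[0,0,0,0,8.5],[0,0,0,0,8.5],[0,0,0,0,8.5],[0,0,0,0,8.5]]';python3 - <<'E'
from h import *
a=snap("side","s3"); snap("top","t3")
cv2.imwrite('pics/z3.png',cv2.resize(a[200:300,260:380],None,fx=5,fy=5))
print(proj("side",[(.516,.2835,.048)]))
E
```

```text
clock: 7.85
ee_pos: [0.5142, 0.2859, 0.1441]
eef_rot: [2.17, 2.271, 0.004]
ft_force: [1.2, -0.2, -0.9]
finger_gap: 0.0854
clock: 8.48
ee_pos: [0.5157, 0.2826, 0.1153]
eef_rot: [2.175, 2.266, 0.003]
ft_force: [-0.2, -0.6, 0.6]
finger_gap: 0.085
[[302.64429737 264.38228364]]
```

View pics/z3.png

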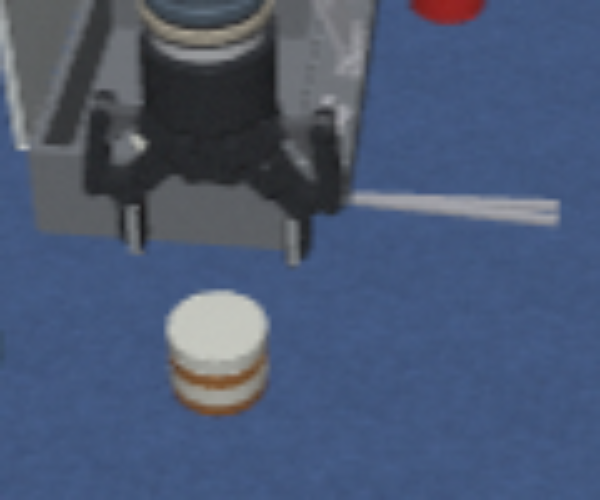

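```bash
python3 -m creep '[[0,0,-3,0,8.5],[0,0,-3,0,8.5],[0,0,-1.9,0,8.5],[0,0,0,0,5.5],[0,0,0,0,5.5]]';python3 -m creep '[[0,0,0,0,5.5],[0,0,0,0,5.5],[0,0,0,0,5.5],[0,0,0,0,5.5],[0,0,0,0,5.5]]';python3 -m creep '[[0,0,1,0,5.5],[0,0,4,0,5.5],[0,0,4.5,0,5.5],[0,0,4.5,0,5.5],[0,0,0.4,0,5.5]]'
```

```text
clock: 9.2
ee_pos: [0.516, 0.2829, 0.0364]
eef_rot: [2.174, 2.266, 0.003]
ft_force: [0.7, -0.4, -2.3]
finger_gap: 0.0586
clock: 9.82
ee_pos: [0.5153, 0.2828, 0.0359]
eef_rot: [2.175, 2.267, 0.001]
ft_force: [-1.0, -0.9, 6.1]
finger_gap: 0.059
clock: 10.45
ee_pos: [0.5171, 0.2833, 0.1829]
eef_rot: [2.173, 2.264, 0.011]
ft_force: [0.1, -0.4, -2.1]
finger_gap: 0.0589
```

```bash
python3 -m creep '[[3,-4,0,0,5.5],[3,-5,0,0,5.5],[1.2,-5,0,0,5.5],[0,-5,0,0,5.5],[0,-4.7,0,0,5.5]]';python3 -m creep '[[0,0,-3,0,5.5],[0,0,-4,0,5.5],[0,0,-4,0,5.5],[0,0,-1.5,0,5.5],[0,0,0,0,5.5]]';python3 -m creep '[[0,0,-0.5,0,5.5],[0,0,-0.4,0,5.5],[0,0,0,0,5.5],[0,0,0,0,5.5],[0,0,0,0,5.5]]'
```

```text
clock: 11.08
ee_pos: [0.5858, 0.0439, 0.1773]
eef_rot: [-2.174, -2.264, 0.004]
ft_force: [0.2, 0.0, -1.6]
finger_gap: 0.0586
clock: 11.7
ee_pos: [0.5859, 0.0457, 0.0528]
eef_rot: [-2.173, -2.265, 0.003]
ft_force: [1.1, -0.1, -0.8]
finger_gap: 0.0587
clock: 12.32
ee_pos: [0.5872, 0.0456, 0.0456]
eef_rot: [2.175, 2.266, 0.0]
ft_force: [0.7, -0.5, -1.9]
finger_gap: 0.0584
```

```bash
python3 -m creep '[[0,0,-0.15,0,5.5],[0,0,0,0,5.5],[0,0,0,0,6.8],[0,0,0,0,7],[0,0,0,0,7]]';python3 -m creep '[[0,0,2,0,7],[0,0,4,0,7],[0,0,4,0,7],[0,0,3.5,0,7],[0,0,0,0,7]]'
python3 - <<'E'
from h import *
np.set_printoptions(precision=4,suppress=True)
a=snap("top","t4");snap("side","s4")
for c,s in jars(a): print(c,s,onz("top",[c],.048)[0])
E
```

```text
clock: 12.95
ee_pos: [0.5871, 0.0456, 0.0438]
eef_rot: [2.175, 2.267, 0.0]
ft_force: [0.5, -0.3, -0.4]
finger_gap: 0.0699
clock: 13.58
ee_pos: [0.589, 0.0455, 0.182]
eef_rot: [2.171, 2.263, 0.007]
ft_force: [0.2, 0.7, -0.3]
finger_gap: 0.07
[459.128 122.872] [451 115  18  16 211] [ 0.7853 -0.4461  0.048 ]
[410.31   202.0233] [401 192  20  20 300] [ 0.5322 -0.2796  0.048 ]
[486.1932 223.7488] [473 209  28  29 207] [ 0.4623 -0.5126  0.048 ]
[159.3744 233.0205] [145 219  28  29 195] [0.4433 0.4979 0.048 ]
```

View pics/s4.png

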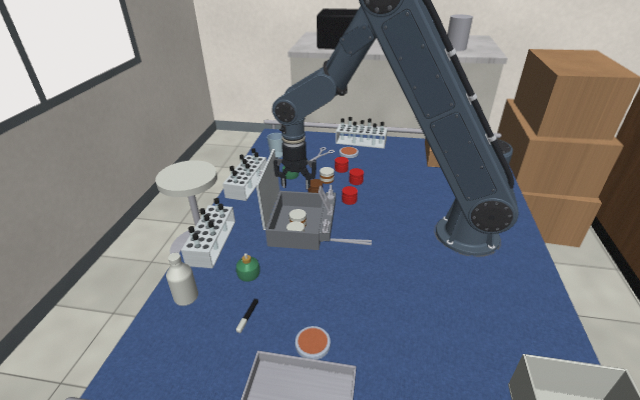

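```bash
python3 -m creep '[[0,-6,0,0,8.5],[-1,-6,0,0,8.5],[-2,-6,0,0,8.5],[-2,-6,0,0,8.5],[-0.7,-6,0,0,8.5]]';python3 -m creep '[[0,-2.6,-3,0,8.5],[0,0,-4,0,8.5],[0,0,0,0,8.5],[0,0,0,0,8.5],[0,0,0,0,8.5]]'; python3 - <<'E'
from h import *
a=snap("side","s5"); b=snap("top","t5")
cv2.imwrite('pics/z5.png',np.hstack([cv2.resize(a[130:230,260:380],None,fx=3,fy=3),cv2.resize(b[150:250,340:460],None,fx=3,fy=3)]))
E
```

```text
clock: 14.3
ee_pos: [0.5281, -0.2537, 0.1768]
eef_rot: [-2.172, -2.262, 0.001]
ft_force: [1.1, -0.1, 0.9]
finger_gap: 0.0849
clock: 14.92
ee_pos: [0.5314, -0.279, 0.1102]
eef_rot: [2.172, 2.266, 0.0]
ft_force: [0.6, 0.6, -0.4]
finger_gap: 0.0852
```

View pics/z5.png

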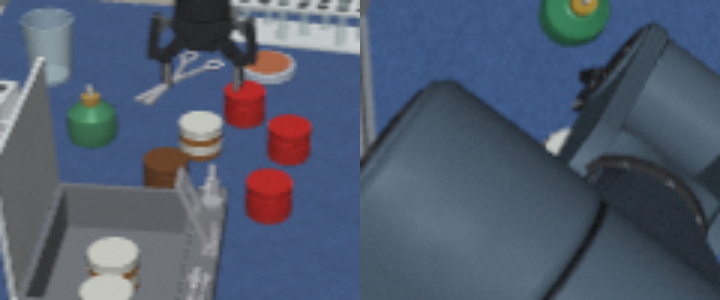

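```bash
python3 - <<'E'
from h import *
print(proj("side",[(.532,-.28,.048)]))
E
python3 -m creep '[[0,0,-3,0,8.5],[0,0,-3,0,8.5],[0,0,-1.4,0,8.5],[0,0,0,0,5.5],[0,0,0,0,5.5]]';python3 -m creep '[[0,0,0,0,5.5],[0,0,0,0,5.5],[0,0,0,0,5.5],[0,0,0,0,5.5],[0,0,0,0,5.5]]';python3 -m creep '[[0,0,1,0,5.5],[0,0,4,0,5.5],[0,0,4.5,0,5.5],[0,0,4.5,0,5.5],[0,0,0.5,0,5.5]]'
```

```text
[[326.07222731 169.75195096]]
clock: 15.65
ee_pos: [0.5316, -0.2796, 0.0363]
eef_rot: [2.173, 2.265, 0.001]
ft_force: [0.5, -0.5, -2.0]
finger_gap: 0.0585
clock: 16.27
ee_pos: [0.5312, -0.2795, 0.036]
eef_rot: [2.174, 2.265, 0.0]
ft_force: [0.6, 0.4, 5.9]
finger_gap: 0.0587
clock: 16.9
ee_pos: [0.532, -0.2801, 0.1835]
eef_rot: [2.17, 2.261, 0.001]
ft_force: [-0.3, -0.1, -1.5]
finger_gap: 0.0583
```

Gripped. Target (0.587, -0.026).

```bash
python3 -m creep '[[2,5,0,0,5.5],[2,5,0,0,5.5],[1.5,5,0,0,5.5],[0,5,0,0,5.5],[0,5.4,0,0,5.5]]';python3 -m creep '[[0,0,-3,0,5.5],[0,0,-4,0,5.5],[0,0,-4,0,5.5],[0,0,-1.5,0,5.5],[0,0,0,0,5.5]]';python3 -m creep '[[0,0,-0.5,0,5.5],[0,0,-0.4,0,5.5],[0,0,0,0,5.5],[0,0,0,0,5.5],[0,0,0,0,5.5]]'
```

```text
clock: 17.52
ee_pos: [0.5843, -0.0233, 0.1781]
eef_rot: [-2.174, -2.264, 0.003]
ft_force: [0.8, -0.4, -0.9]
finger_gap: 0.0587
clock: 18.15
ee_pos: [0.5843, -0.0248, 0.0534]
eef_rot: [-2.173, -2.264, 0.003]
ft_force: [-0.3, -1.0, -2.2]
finger_gap: 0.0587
clock: 18.77
ee_pos: [0.5857, -0.025, 0.0461]
eef_rot: [2.175, 2.266, 0.0]
ft_force: [-0.7, -0.3, -1.8]
finger_gap: 0.0584
```

```bash
python3 -m creep '[[0,0,-0.2,0,5.5],[0,0,0,0,5.5],[0,0,0,0,6.8],[0,0,0,0,7],[0,0,0,0,7]]';python3 -m creep '[[0,0,2,0,7],[0,0,4,0,7],[0,0,4,0,7],[0,0,4,0,7],[0,0,3,0,0]]';python3 -m creep '[[0,3,0,0,0],[-1,4,0,0,0],[0,0,0,0,0],[0,0,0,0,0],[0,0,0,0,0]]'
python3 - <<'E'
from h import *
a=snap("side","s6"); b=snap("top","t6")
cv2.imwrite('pics/z6.png',cv2.resize(a[120:260,230:390],None,fx=4,fy=4))
E
```

```text
clock: 19.4
ee_pos: [0.5855, -0.025, 0.0438]
eef_rot: [-2.175, -2.267, -0.0]
ft_force: [0.3, -0.6, -0.3]
finger_gap: 0.0701
clock: 20.02
ee_pos: [0.5858, -0.025, 0.2157]
eef_rot: [2.174, 2.266, 0.001]
ft_force: [0.1, -0.3, 0.0]
finger_gap: 0.0531
clock: 20.65
ee_pos: [0.5759, 0.0442, 0.2137]
eef_rot: [2.176, 2.265, -0.0]
ft_force: [-0.0, 0.2, -0.2]
finger_gap: -0.0002
```

View pics/z6.png

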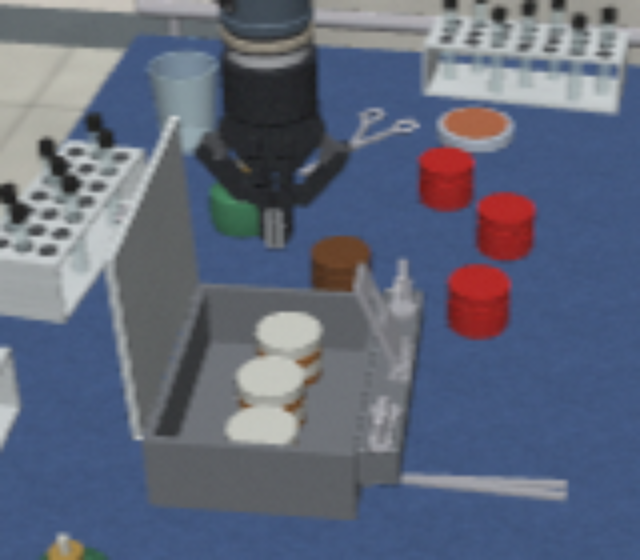

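```bash
python3 -m creep '[[0,0,-4.9,0,0],[-2,0,0,0,0],[-2,0,0,0,0],[-1,0,0,0,0],[-1,0,0,0,0]]';python3 -m creep '[[-1,-0.2,0,0,0],[-1,0,0,0,0],[-1,-0.2,0,0,0],[-1,0,0,0,0],[-1.2,0,0,0,0]]'
python3 - <<'E'
from h import *
a=snap("side","s7"); b=snap("top","t7")
cv2.imwrite('pics/z7.png',cv2.resize(a[120:260,230:390],None,fx=4,fy=4))
E
```

```text
clock: 21.38
ee_pos: [0.5165, 0.0445, 0.1653]
eef_rot: [2.174, 2.264, 0.003]
ft_force: [0.5, -0.6, 0.5]
finger_gap: -0.0001
clock: 22.0
ee_pos: [0.4629, 0.041, 0.1648]
eef_rot: [2.175, 2.267, 0.0]
ft_force: [-0.0, 0.3, -0.9]
finger_gap: -0.0001
```

View pics/z7.png

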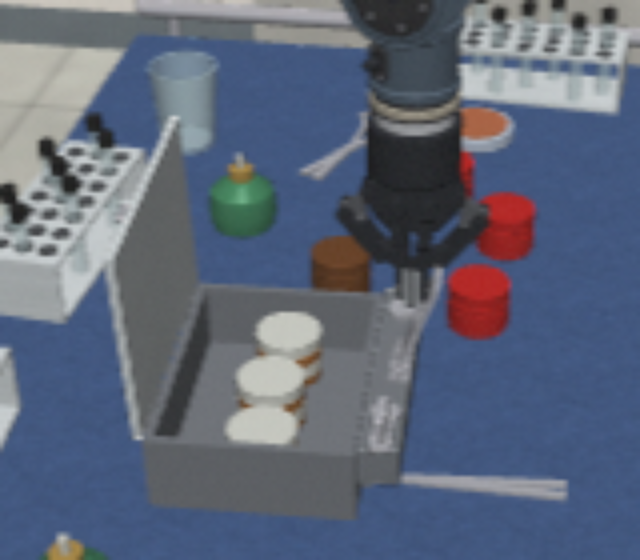

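```bash
python3 -m creep '[[0.5,0,5,0,0],[0.5,0,5,0,0],[1,1,5.5,0,0],[5,2,0,0,0],[5,2,0,0,0]]';python3 -m creep '[[5,2,0,0,0],[5,0.3,0,0,0],[5,0,0,0,0],[0,0,0,0,0],[0,0,0,0,0]]'
python3 - <<'E'
from h import *
a=snap("side","s8"); b=snap("top","t8")
print(r.get_obs()['ee_pos'], R.T@(r.get_obs()['ee_pos']-C0))
E
```

```text
clock: 22.72
ee_pos: [0.5848, 0.0915, 0.3215]
eef_rot: [2.174, 2.265, 0.003]
ft_force: [1.1, 0.7, -0.5]
finger_gap: -0.0005
clock: 23.35
ee_pos: [0.7325, 0.1141, 0.3187]
eef_rot: [-2.174, -2.265, 0.003]
ft_force: [-0.4, 0.3, -0.4]
finger_gap: 0.0001
[0.73220707 0.11418829 0.32002055] [0.1528281  0.06062584 0.32002055]
```

View pics/s8.png

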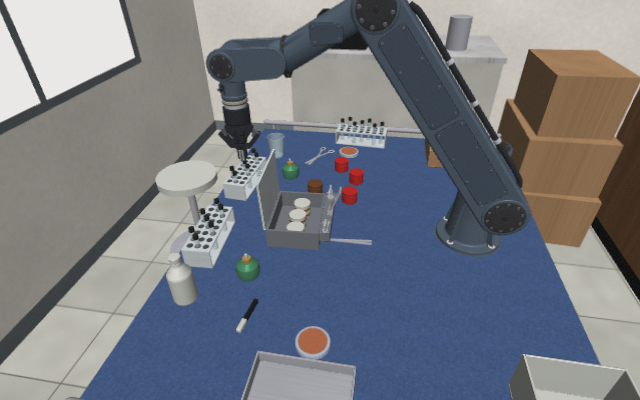

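```bash
python3 - <<'E'
import cv2
b=cv2.imread('pics/t8.png'); cv2.imwrite('pics/z8.png',cv2.resize(b[120:260,200:440],None,fx=3.3,fy=3.3,interpolation=cv2.INTER_CUBIC))
E
```

```text
(no output)
```

View pics/z8.png

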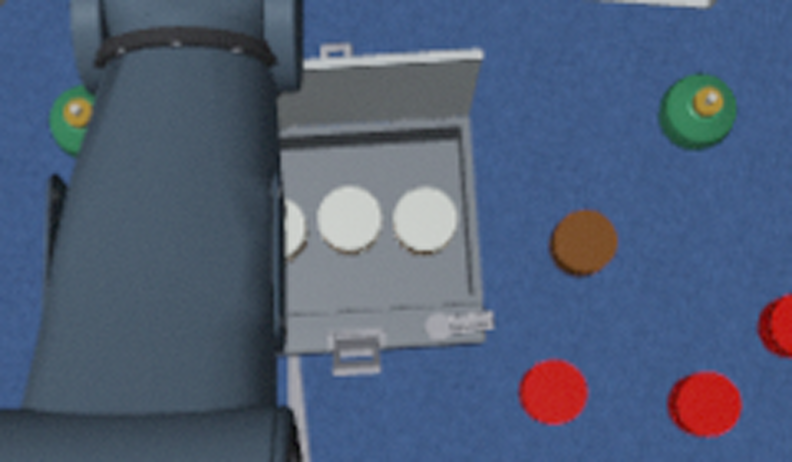

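```bash
python3 -m creep '[[0,0,-4,0,0],[0,0,-3.3,0,0],[-1.5,0,0,0,0],[-1.5,0,0,0,0],[0,0,0,0,0]]';python3 -m creep '[[-1.4,0,0,0,0],[-1.3,0,-0.1,0,0],[-1.5,-0.1,-0.2,0,0],[-1.5,-0.1,-0.3,0,0],[-1.5,-0.1,-0.4,0,0]]';python3 -m creep '[[-1.4,-0.1,-0.5,0,0],[-1.3,-0.1,-0.7,0,0],[-1.3,-0.1,-0.8,0,0],[0,0,0,0,0],[0,0,0,0,0]]'
python3 - <<'E'
from h import *
a=snap("side","s9")
print(r.get_obs()['ee_pos'], R.T@(r.get_obs()['ee_pos']-C0))
cv2.imwrite('pics/z9.png',cv2.resize(a[80:270,190:420],None,fx=3,fy=3))
E
```

```text
clock: 24.08
ee_pos: [0.7019, 0.1143, 0.248]
eef_rot: [-2.175, -2.267, 0.0]
ft_force: [-0.1, -0.2, -0.2]
finger_gap: -0.0001
clock: 24.7
ee_pos: [0.6326, 0.1112, 0.2385]
eef_rot: [2.173, 2.264, 0.006]
ft_force: [1.8, 1.7, -0.4]
finger_gap: -0.0001
clock: 25.32
ee_pos: [0.5924, 0.108, 0.2176]
eef_rot: [2.174, 2.266, 0.002]
ft_force: [1.0, 0.3, -0.4]
finger_gap: 0.0
[0.59246569 0.10800554 0.21749187] [0.01295234 0.06143497 0.21749187]
```

View pics/z9.png

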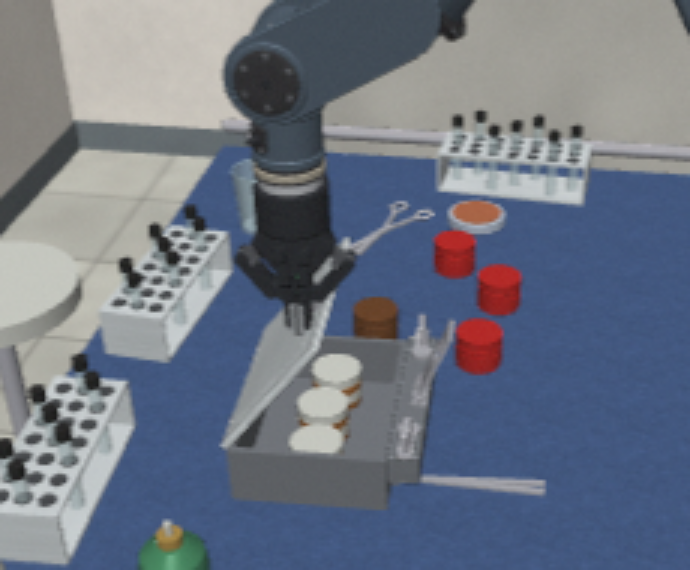

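```bash
python3 -m creep '[[-1.2,-0.1,-1,0,0],[-1.1,0,-1.1,0,0],[-1,0,-1.3,0,0],[-0.8,-0.1,-1.3,0,0],[-0.7,0,-1.3,0,0]]';python3 -m creep '[[-0.7,0,-1.3,0,0],[-0.4,0,-1.3,0,0],[-0.2,0,-1.2,0,0],[0,0,0,0,0],[0,0,0,0,0]]'
python3 - <<'E'
from h import *
a=snap("side","s10")
print(r.get_obs()['ee_pos'], R.T@(r.get_obs()['ee_pos']-C0))
cv2.imwrite('pics/z10.png',cv2.resize(a[120:270,210:410],None,fx=4,fy=4))
E
```

```text
clock: 26.0
ee_pos: [0.5444, 0.1059, 0.157]
eef_rot: [2.174, 2.266, 0.002]
ft_force: [0.1, -0.6, 0.1]
finger_gap: -0.0003
clock: 26.62
ee_pos: [0.5309, 0.1061, 0.1189]
eef_rot: [2.175, 2.266, 0.0]
ft_force: [-0.2, 0.4, 1.2]
finger_gap: 0.0002
[0.53102637 0.10610078 0.11904992] [-0.04850539  0.06260328  0.11904992]
```

View pics/z10.png

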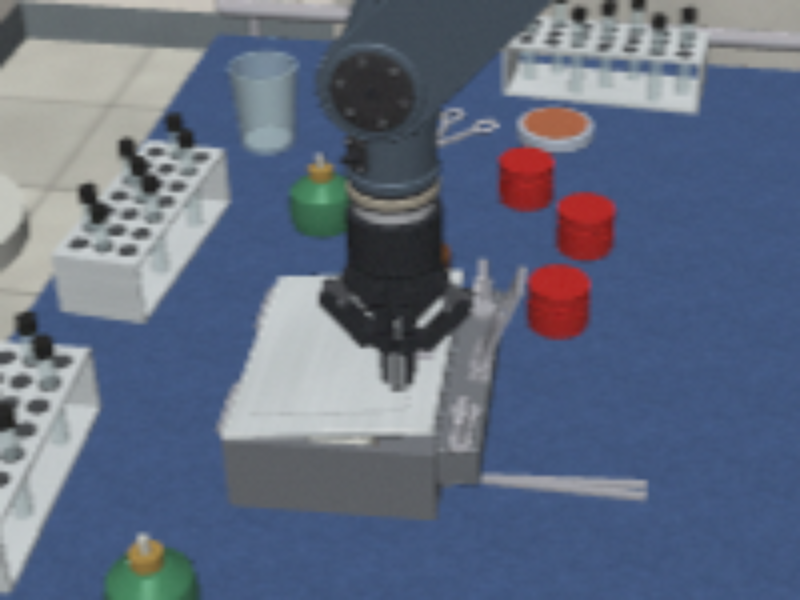

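Now press it home, watching the force.

```bash
python3 -m creep '[[0,0,-0.6,0,0],[0,0,-0.6,0,0],[0,0,-0.4,0,0],[0,0,0,0,0],[0,0,0,0,0]]';python3 -m creep '[[0,0,-0.2,0,0],[0,0,-0.2,0,0],[0,0,0,0,0],[0,0,0,0,0],[0,0,0,0,0]]'
```

```text
clock: 27.3
ee_pos: [0.5306, 0.106, 0.1028]
eef_rot: [2.175, 2.267, 0.0]
ft_force: [0.4, 0.4, 0.5]
finger_gap: 0.0003
clock: 27.92
ee_pos: [0.5308, 0.106, 0.1]
eef_rot: [2.175, 2.266, 0.001]
ft_force: [-1.4, -0.8, 7.7]
finger_gap: -0.0001
```

```bash
python3 -m creep '[[0,0,-0.1,0,0],[0,0,-0.1,0,0],[0,0,0,0,0],[0,0,0,0,0],[0,0,0,0,0]]'
```

```text
clock: 28.55
ee_pos: [0.5308, 0.1061, 0.0998]
eef_rot: [2.174, 2.266, 0.002]
ft_force: [-4.6, -0.3, 20.8]
finger_gap: 0.0003
```

```bash
python3 -m creep '[[0,0,4,0,0],[0,0,4,0,0],[0,0,4.2,0,0],[-3,-2,0,0,0],[-4,-2,0,0,0]]';python3 -m creep '[[-4,-2,0,0,0],[-2.4,-0.9,0,0,0],[0,0,0,0,0],[0,0,0,0,0],[0,0,0,0,0]]'
python3 - <<'E'
from h import *
a=snap("side","s11"); b=snap("top","t11")
print(r.get_obs()['ee_pos'], R.T@(r.get_obs()['ee_pos']-C0))
cv2.imwrite('pics/z11.png',cv2.resize(a[120:270,210:410],None,fx=4,fy=4))
E
```

```text
clock: 29.18
ee_pos: [0.4609, 0.0656, 0.2196]
eef_rot: [2.172, 2.266, 0.003]
ft_force: [-0.7, -1.3, -1.1]
finger_gap: -0.0001
clock: 29.8
ee_pos: [0.3979, 0.0371, 0.2189]
eef_rot: [2.174, 2.266, 0.001]
ft_force: [1.0, -0.0, 0.4]
finger_gap: -0.0002
[0.39745832 0.03719348 0.21878646] [-0.18535044  0.00045771  0.21878646]
```

View pics/z11.png

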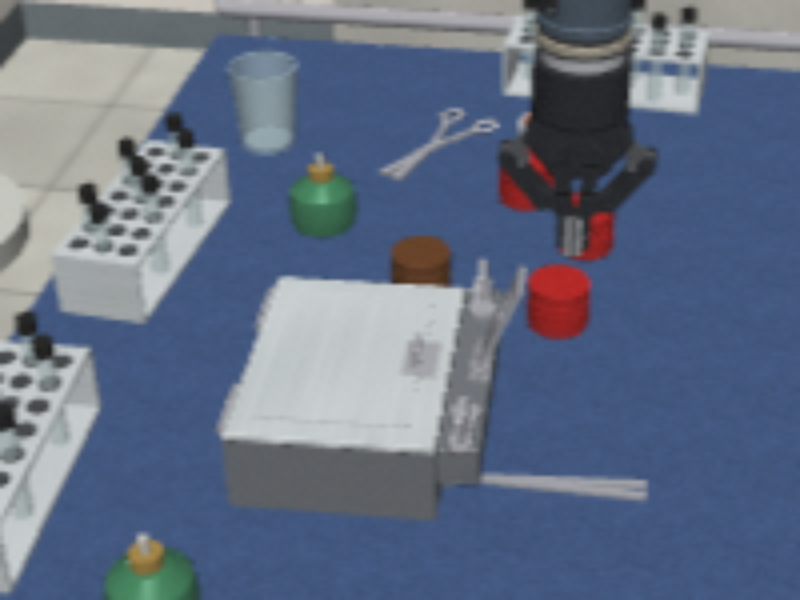

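```bash
python3 -m creep '[[0,0,-4.7,0,0],[1.8,0.1,0,0,0],[1.8,0.1,0,0,0],[1.8,0.1,0.2,0,0],[1.7,0.1,0.3,0,0]]';python3 -m creep '[[1.1,0,0,0,0],[1.1,0.1,-0.2,0,0],[1.1,0,-0.5,0,0],[1.1,0.1,-0.6,0,0],[0,0,0,0,0]]'
python3 - <<'E'
from h import *
a=snap("side","s12")
print(r.get_obs()['ee_pos'], R.T@(r.get_obs()['ee_pos']-C0))
cv2.imwrite('pics/z12.png',cv2.resize(a[120:270,210:410],None,fx=4,fy=4))
E
```

```text
clock: 30.52
ee_pos: [0.468, 0.0414, 0.1764]
eef_rot: [-2.174, -2.267, 0.001]
ft_force: [0.0, 0.6, -0.6]
finger_gap: 0.0
clock: 31.15
ee_pos: [0.5123, 0.043, 0.1631]
eef_rot: [-2.175, -2.267, 0.0]
ft_force: [-0.2, -0.0, -0.4]
finger_gap: 0.0001
[0.51167912 0.04306582 0.16334273] [-0.0709789   0.00061405  0.16334273]
```

View pics/z12.png

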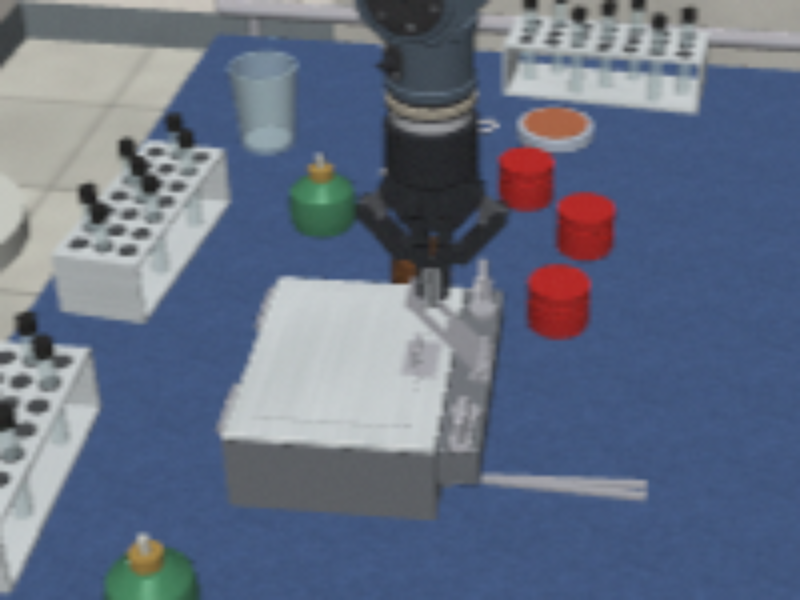

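```bash
python3 -m creep '[[1,0,-0.7,0,0],[1,0.1,-0.8,0,0],[0.6,0,-0.9,0,0],[0.5,0,-0.9,0,0],[0.2,0,-0.9,0,0]]';python3 -m creep '[[0.1,0,-0.9,0,0],[0,0,-0.3,0,0],[0,0,0,0,0],[0,0,0,0,0],[0,0,0,0,0]]';python3 -m creep '[[0,0,-0.2,0,0],[0,0,0,0,0],[0,0,-0.1,0,0],[0,0,0,0,0],[0,0,0,0,0]]'
```

```text
clock: 31.82
ee_pos: [0.545, 0.044, 0.1211]
eef_rot: [2.175, 2.266, 0.0]
ft_force: [-0.2, -0.1, 0.4]
finger_gap: -0.0002
clock: 32.45
ee_pos: [0.5456, 0.044, 0.1101]
eef_rot: [2.175, 2.266, 0.001]
ft_force: [-0.6, 0.3, -0.4]
finger_gap: -0.0004
clock: 33.08
ee_pos: [0.5458, 0.044, 0.1083]
eef_rot: [2.174, 2.266, 0.001]
ft_force: [-1.1, 0.3, 11.2]
finger_gap: 0.0002
```

```bash
python3 -m creep '[[0,0,-0.1,0,0],[0,0,0,0,0],[0,0,0,0,0],[0,0,2.5,0,0],[0,0,2.5,0,0]]';python3 -m creep '[[-3.6,3.6,0,0,0],[-3.6,3.6,0,0,0],[-3.4,3.6,0,0,0],[0,0,0,0,0],[0,0,0,0,0]]'
python3 - <<'E'
from h import *
a=snap("side","s13"); b=snap("top","t13")
print(r.get_obs()['ee_pos'], R.T@(r.get_obs()['ee_pos']-C0))
cv2.imwrite('pics/z13.png',cv2.resize(a[120:270,210:410],None,fx=4,fy=4))
cv2.imwrite('pics/z13t.png',cv2.resize(b[125:240,250:365],None,fx=5,fy=5,interpolation=cv2.INTER_CUBIC))
for p in [(-.138,.113,.09)]: print(w(p))
E
```

```text
clock: 33.7
ee_pos: [0.5452, 0.0441, 0.1562]
eef_rot: [-2.175, -2.266, 0.001]
ft_force: [-0.8, 0.3, -0.2]
finger_gap: 0.0002
clock: 34.33
ee_pos: [0.4404, 0.1521, 0.156]
eef_rot: [2.173, 2.267, 0.002]
ft_force: [-0.1, 0.6, -0.1]
finger_gap: -0.0001
[0.44100173 0.15150929 0.15593337] [-0.13614804  0.11245439  0.15593337]
[0.43912482 0.15196165 0.09      ]
```

View pics/z13.png

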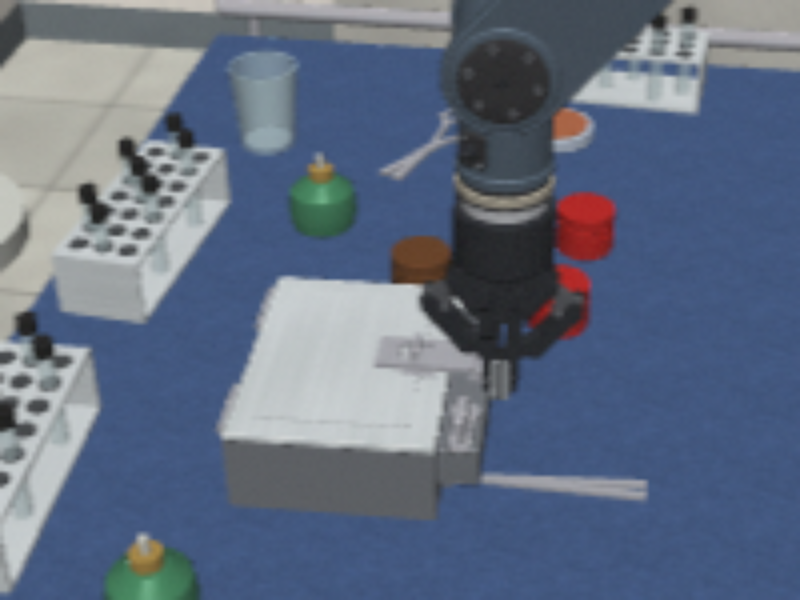

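View pics/z13t.png

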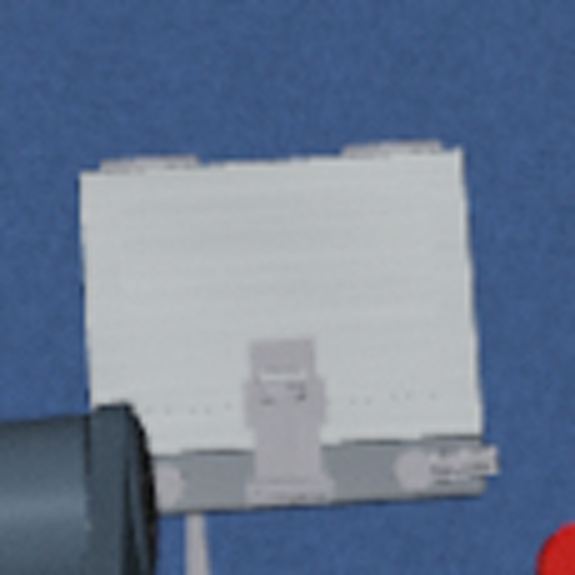

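```bash
python3 -m creep '[[0,0,-2.2,0,0],[0,0,-2.1,0,0],[1.3,-0.2,0,0,0],[1,0.2,0,0,0],[0.9,0.2,0,0,0]]';python3 -m creep '[[1,-0.2,0,0,0],[0.9,-0.4,0,0,0],[1,-0.9,0,0,0],[0,0,0,0,0],[0,0,0,0,0]]'
python3 - <<'E'
from h import *
a=snap("side","s14"); b=snap("top","t14")
print(r.get_obs()['ee_pos'], R.T@(r.get_obs()['ee_pos']-C0))
cv2.imwrite('pics/z14.png',cv2.resize(a[160:260,260:380],None,fx=6,fy=6))
E
```

```text
clock: 35.05
ee_pos: [0.4727, 0.1539, 0.1134]
eef_rot: [2.176, 2.266, 0.001]
ft_force: [-1.9, -0.5, 0.9]
finger_gap: -0.0001
clock: 35.67
ee_pos: [0.5009, 0.1387, 0.1129]
eef_rot: [2.175, 2.266, 0.001]
ft_force: [0.1, 0.3, 0.3]
finger_gap: 0.0002
[0.50047454 0.13898644 0.11287919] [-0.07737544  0.0969748   0.11287919]
```

View pics/z14.png

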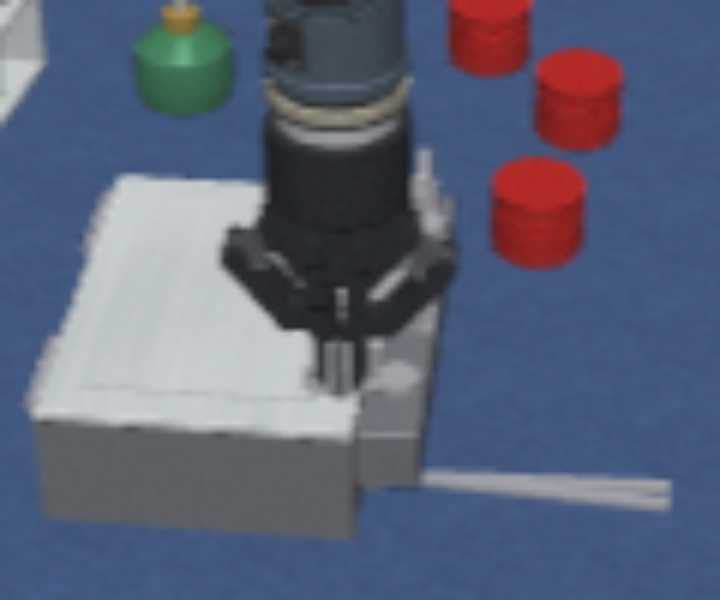

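```bash
python3 -m creep '[[0,0.5,0,0,0],[0,0,4.3,0,0],[-1,-5,0,0,0],[-1.9,-5.4,0,0,0],[-2,-5.4,0,0,0]]';python3 -m creep '[[0,-6,0,0,0],[0,0,0,0,0],[0,0,0,0,0],[0,0,0,0,0],[0,0,0,0,0]]';python3 - <<'E'
from h import *
print(r.get_obs()['ee_pos'], R.T@(r.get_obs()['ee_pos']-C0))
E
```

```text
clock: 36.4
ee_pos: [0.4514, -0.0149, 0.1561]
eef_rot: [2.172, 2.268, 0.001]
ft_force: [0.6, -0.1, -0.1]
finger_gap: -0.0002
clock: 37.02
ee_pos: [0.4514, -0.0725, 0.1558]
eef_rot: [-2.172, -2.269, 0.0]
ft_force: [-0.2, 0.4, -0.1]
finger_gap: 0.0
[ 0.4513845  -0.07246236  0.15577036] [-0.13697216 -0.11175627  0.15577036]
```

```bash
python3 -m creep '[[0,0,-2.2,0,0],[0,0,-2.1,0,0],[1.3,0.2,0,0,0],[1,-0.1,0,0,0],[1,-0.1,0,0,0]]';python3 -m creep '[[0.9,0.3,0,0,0],[0.9,0.5,0,0,0],[0.9,1,0,0,0],[0,0,0,0,0],[0,-0.5,0,0,0]]';python3 -m creep '[[0,0,4.3,0,0],[0,0,4,0,0],[-2,5,0,10,3],[-2,5,0,10,3],[0,3,0,10,3]]'
python3 - <<'E'
from h import *
a=snap("side","s15"); b=snap("top","t15")
print(r.get_obs()['ee_pos'], R.T@(r.get_obs()['ee_pos']-C0))
cv2.imwrite('pics/z15.png',np.hstack([cv2.resize(a[160:260,260:360],None,fx=4,fy=4),cv2.resize(b[140:240,260:360],None,fx=4,fy=4)]))
E
```

```text
clock: 37.65
ee_pos: [0.4854, -0.0737, 0.1134]
eef_rot: [2.174, 2.268, -0.0]
ft_force: [-2.1, 0.1, 0.7]
finger_gap: 0.0002
clock: 38.28
ee_pos: [0.5117, -0.0606, 0.1129]
eef_rot: [2.174, 2.268, 0.0]
ft_force: [-0.6, 0.1, -0.6]
finger_gap: 0.0002
clock: 38.9
ee_pos: [0.469, 0.0705, 0.1959]
eef_rot: [-1.505, -2.755, 0.001]
ft_force: [0.8, -0.9, -0.1]
finger_gap: 0.0299
[0.47061916 0.07099297 0.19602623] [-0.11059177  0.03055844  0.19602623]
```

View pics/z15.png

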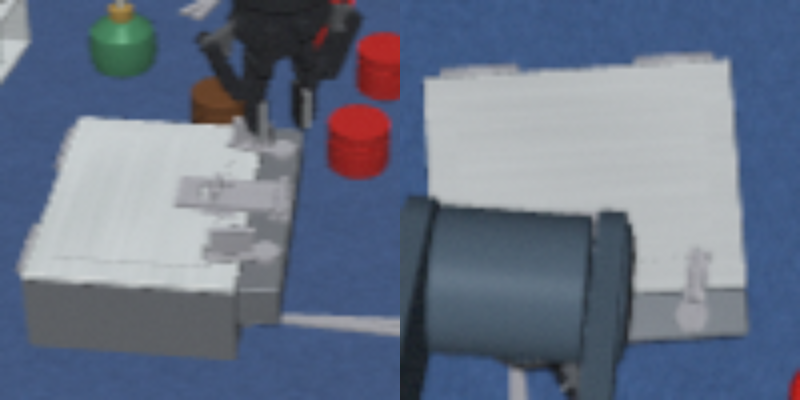

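```bash
python3 -m creep '[[1,1.5,0,10,3],[1,1.5,0,10,3],[1,1.6,0,10,3],[0.2,0,0,10,3],[0,0,0,10,3]]';python3 -m creep '[[0,0,0,10.4,3],[0,0,0,0,3],[0,0,0,0,3],[0,0,0,0,3],[0,0,0,0,3]]';python3 - <<'E'
from h import *
o=r.get_obs()
print(o['ee_pos'], R.T@(o['ee_pos']-C0),o['eef_rot'],o['joints'])
a=snap("side","s16"); b=snap("top","t16")
cv2.imwrite('pics/z16.png',np.hstack([cv2.resize(a[140:260,260:360],None,fx=4,fy=4),cv2.resize(b[120:240,260:360],None,fx=4,fy=4)]))
E
```

```text
clock: 39.62
ee_pos: [0.5043, 0.1139, 0.1957]
eef_rot: [0.205, 3.134, -0.001]
ft_force: [-0.5, 0.1, -0.3]
finger_gap: 0.0301
clock: 40.25
ee_pos: [0.5036, 0.115, 0.1958]
eef_rot: [-0.074, 3.141, -0.0]
ft_force: [-0.4, 0.1, 1.1]
finger_gap: 0.0296
[0.50355624 0.1149581  0.19582019] [-0.0754985   0.07282246  0.19582019] [-7.40592384e-02  3.14062880e+00 -3.63806949e-05] [ 7.86517203e-03  4.64800863e-01  1.76184588e+00 -2.74232855e-05
  9.14854775e-01 -1.61006774e+00]
```

View pics/z16.png

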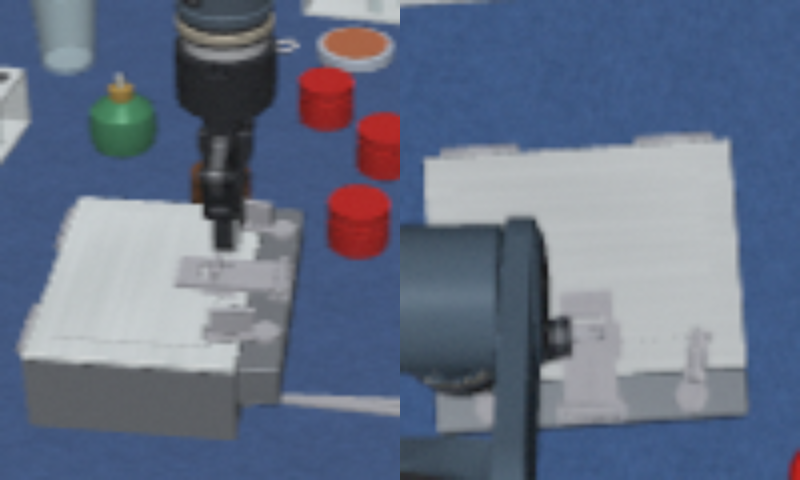

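```bash
python3 -m creep '[[0,0.2,-4,0,3],[0,0,-3,0,3],[0,0,-1.2,0,3],[0,0,0,0,3],[0,0,0,0,3]]';python3 -m creep '[[0,0,0,0,2],[0,0,0,0,1.4],[0,0,0,0,0.6],[0,0,0,0,0.6],[0,0,0,0,0.6]]'
```

```text
clock: 40.98
ee_pos: [0.5043, 0.1171, 0.1147]
eef_rot: [-0.076, 3.139, -0.0]
ft_force: [0.9, 0.0, -0.2]
finger_gap: 0.0304
clock: 41.6
ee_pos: [0.5043, 0.1171, 0.1146]
eef_rot: [-0.075, 3.139, 0.0]
ft_force: [0.2, 1.0, 6.5]
finger_gap: 0.0071
```

```bash
python3 -m creep '[[0,0,0,0,2],[0,0,0,0,3],[0,0,0,0,3],[0,0,4,0,3],[0,0,2,0,3]]';python3 -m creep '[[0.2,-5,0,0,3],[0.2,-5,0,0,3],[0.2,-5,0,0,3],[0,0,0,0,3],[0,0,0,0,3]]';python3 - <<'E'
from h import *
o=r.get_obs()
print(o['ee_pos'], R.T@(o['ee_pos']-C0),o['eef_rot'])
a=snap("side","s17"); b=snap("top","t17")
cv2.imwrite('pics/z17.png',np.hstack([cv2.resize(a[140:260,260:360],None,fx=4,fy=4),cv2.resize(b[120:240,260:360],None,fx=4,fy=4)]))
E
```

```text
clock: 42.22
ee_pos: [0.5039, 0.117, 0.1749]
eef_rot: [-0.076, 3.14, -0.0]
ft_force: [-0.3, -0.5, -0.8]
finger_gap: 0.0306
clock: 42.85
ee_pos: [0.5089, -0.0327, 0.1735]
eef_rot: [0.074, -3.139, -0.001]
ft_force: [0.5, 0.7, -0.9]
finger_gap: 0.0298
[ 0.50893921 -0.03270122  0.17352652] [-0.07750215 -0.07492136  0.17352652] [ 7.42485177e-02 -3.13945959e+00 -1.18393020e-03]
```

View pics/z17.png

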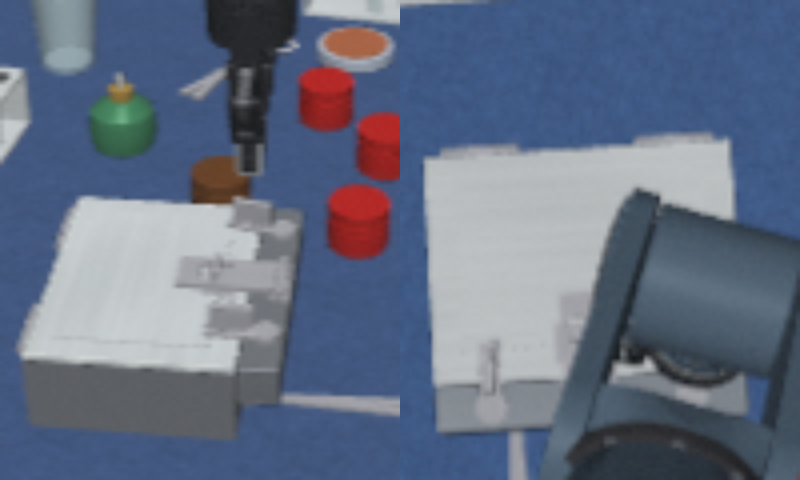

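Left looks square. Now the right one.

```bash
python3 -m creep '[[0,0,-3,0,3],[0,0,-2.9,0,3],[0,0,0,0,3],[0,0,0,0,3],[0,0,0,0,2.4]]';python3 -m creep '[[0,0,0,0,1.6],[0,0,0,0,0.8],[0,0,0,0,0.6],[0,0,0,0,0.6],[0,0,0,0,0.6]]';python3 -m creep '[[0,0,0,0,2],[0,0,0,0,3],[0,0,0,0,3],[0,0,4,0,3],[0,0,5,0,3]]';python3 -m creep '[[-2,5,3,0,3],[-2,5,3,0,3],[-2,6,0,0,3],[-2,6,0,0,3],[-1,6,0,0,3]]';python3 -m creep '[[0,6,0,0,3],[0,6,0,0,3],[0,6,0,0,3],[0,0,0,0,3],[0,0,0,0,3]]';python3 - <<'E'
from h import *
o=r.get_obs()
a=snap("side","s18"); b=snap("top","t18")
cv2.imwrite('pics/z18.png',cv2.resize(a[150:260,240:380],None,fx=5,fy=5,interpolation=cv2.INTER_CUBIC))
cv2.imwrite('pics/z18t.png',cv2.resize(b[140:240,255:360],None,fx=6,fy=6,interpolation=cv2.INTER_CUBIC))
E
```

```text
clock: 43.58
ee_pos: [0.5103, -0.0328, 0.1159]
eef_rot: [-0.077, 3.138, -0.001]
ft_force: [-0.0, -0.8, 1.1]
finger_gap: 0.0239
clock: 44.2
ee_pos: [0.5105, -0.033, 0.1157]
eef_rot: [-0.074, 3.138, -0.0]
ft_force: [1.0, 1.4, 4.5]
finger_gap: 0.0064
clock: 44.82
ee_pos: [0.5084, -0.0328, 0.2045]
eef_rot: [0.075, -3.137, -0.002]
ft_force: [0.2, -0.1, 0.2]
finger_gap: 0.0301
clock: 45.45
ee_pos: [0.4184, 0.2471, 0.2649]
eef_rot: [0.075, -3.14, 0.0]
ft_force: [1.6, 0.3, 0.5]
finger_gap: 0.0303
clock: 46.08
ee_pos: [0.4192, 0.425, 0.2641]
eef_rot: [0.077, -3.139, 0.003]
ft_force: [-0.9, 0.1, 0.4]
finger_gap: 0.0301
```

View pics/z18.png

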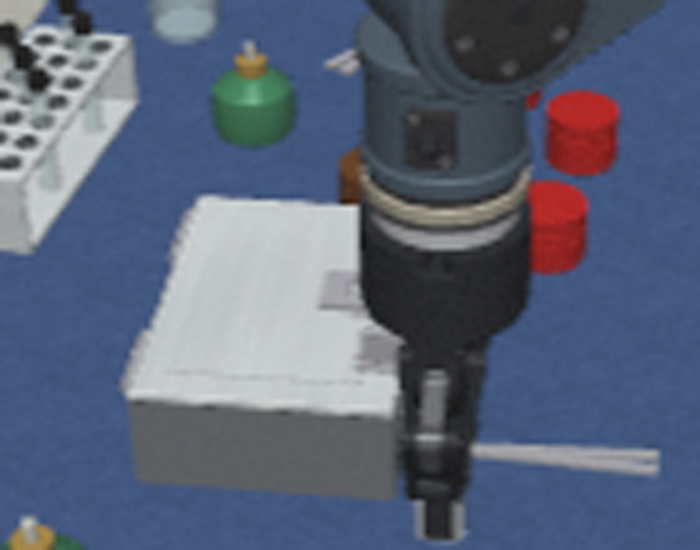

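View pics/z18t.png

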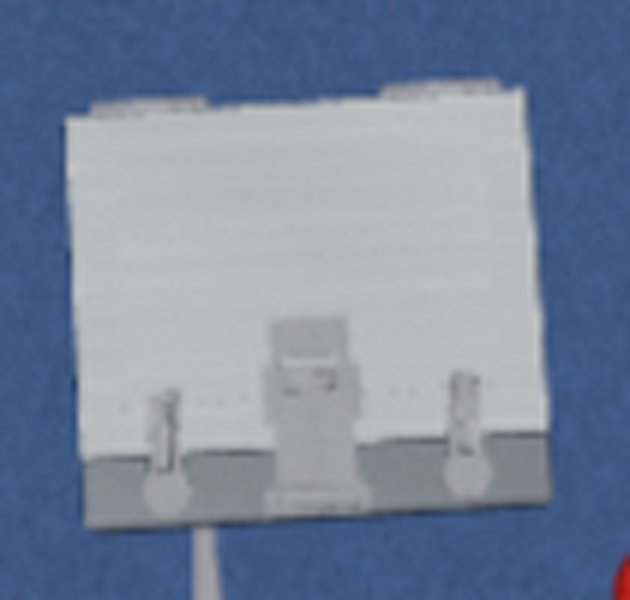

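View pics/t18.png

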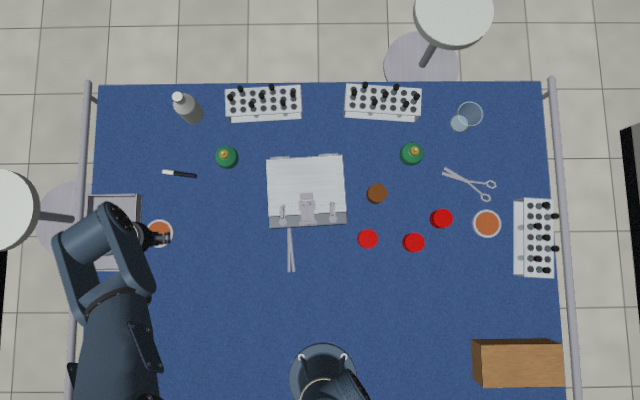

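```bash
python3 - <<'E'
from h import *
f=lambda x,y:(255+x/6-.42,140+y/6-.42)
for nm,pin,tip in(("L",(167,492),(166,390)),("R",(468,474),(465,373))):
    a=R.T@(onz("top",[f(*pin)],.085)[0]-C0); b=R.T@(onz("top",[f(*tip)],.108)[0]-C0)
    print(nm,a.round(4),b.round(4),np.arctan2(*(b-a)[[1,0]]))
b=R.T@(onz("top",[f(308,317)],.0865)[0]-C0);print("hasp tip",b)
b=R.T@(onz("top",[f(82,458),f(547,434)],.078)-C0).T;print("lid front",b)
for P,q in((( -.062,.075,.108),0),((-.062,-.075,.108),0),((-.024,0,.0865),0)):
    p=proj("top",[w(P)])[0]; print("expected zoom px",(p-[255,140]+.42)*6)
E
```

```text
L [-0.1063  0.0743  0.085 ] [-0.0578  0.0704  0.108 ] -0.07877247858280957
R [-0.1062 -0.0763  0.085 ] [-0.0581 -0.0769  0.108 ] -0.013769965015979579
hasp tip [-0.02264924 -0.00097492  0.0865    ]
lid front [[-0.08617993 -0.0879797 ]
 [ 0.116687   -0.11760713]
 [ 0.078       0.078     ]]
expected zoom px [157.16074222 399.10960853]
expected zoom px [461.60118308 381.10425305]
expected zoom px [306.21564388 319.76962871]
```

```bash
python3 - <<'E'
from h import *
b=cv2.imread('pics/t18.png')
cv2.imwrite('pics/z19.png',cv2.resize(b[198:230,262:352],None,fx=8.5,fy=8.5,interpolation=cv2.INTER_NEAREST))
E
```

```text
(no output)
```

View pics/z19.png

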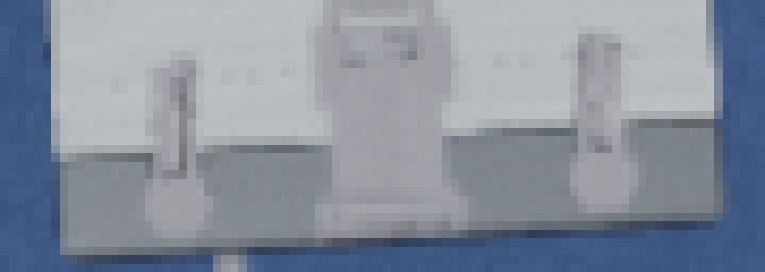

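```bash
python3 - <<'E'
from h import *
print(r.get_obs()['clock'],r.get_obs()['ft_force']); print(workorder.hand_in())
E
```

```text
46.175 [0.85061871 0.21959032 0.53818331]
the job is handed in; nothing more can be done
None
```

The case is packed and secured, and I handed the job in at about 46 s of the 210 s allowed. No verdict came back.

- **Jars:** there were three amber jars with white caps on the bench. All three stood upright in a row inside the case before I closed the lid. None appeared to have been knocked aside.
- **Lid:** the hasp leaned towards the lid at the start (about 1.15 rad), so I first pushed it back towards the robot. Then I pushed the lid down until it stopped, at about 21 N of press. It was shut before I moved the hasp or the turnbuttons across it.
- **Hasp and turnbuttons:** I folded the hasp over the staple and pressed it flat. Then I swung both turnbuttons in and squeezed each fin in line with the case.

**Last checks:**
- **Hasp:** its tip was within about 2 mm of its home position.
- **Lid:** its front edge was within about 2 mm of where it belongs.
- **Bystanders:** by eye, the lamps, dishes, scissors, forceps and marker were where they started.
- **Robot:** it was clear of everything.

**One disagreement:** a first reading of the left turnbutton from its fin top gave about -0.08 rad. That reading is only good to about 0.05 rad. Read by eye from the pixels of its flat arm, it came out within about 0.02 rad of square, as did the right one. I trusted that and left it.

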